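# Feed a tube offcut through the chute flap

## Task

Push the rectangular aluminium tube offcut sideways across the plywood deck until it lies flat against the long fence, then push it on along the fence so that it swings the hanging flap open and slides through, down into the catch pan. Draw the fingers back and let the flap swing shut behind it. Only push the offcut, never lift it, do not open the flap beforehand, and leave the bushing, tape roll, jar and screwdriver where they are.

Things in the scene. Friction and masses are not known exactly. Their poses are not given: they have to be found in the camera images.
- chute: Fixed feed chute. Origin on the table (z = 0) below the shut flap; x = feed direction (deck, flap, pan), y left of it, z up. Its place and yaw vary. Plywood deck: top 110 mm above the table, chute x -200 to 6 mm, y -110 to 150 mm. Two posts at x 0, y +-50 mm, up to 72 mm above the deck, carry the flap's axle, 65 mm above the deck.
- fence (a point): Middle of the foot of the long fence's inner face, on the deck (chute x -101, y -40, z 110 mm). The fence is an aluminium strip along chute x from -196 to -6 mm, y -50 to -40 mm, 14 mm high.
- guide (a point): Near end of the short guide on the left of the lane, on the deck (chute x -30, y 34, z 110 mm). The guide's inner face is at y 34 mm from x -30 to -4 mm, 14 mm high; a flared lead-in widens from there to about y 57 mm at x -51 mm.
- sill (a point): Middle of the deck's end edge (chute x 6, y 0, z 110 mm). Beyond it a slippery grey plastic ramp falls at 45 degrees for 50 mm, then at 22 degrees for 80 mm, to the pan floor. A part pushed so far that its middle is past the sill tips over and slides down by itself, so the fingers need not pass under the flap.
- tube: Offcut of rectangular aluminium tube, 80 mm along its x, 60 mm along y, 30 mm high (z), about 0.2 kg, lying on the deck. Origin at the centre of its underside. It starts left (+y of the chute) of the fence, skewed by up to 0.4 rad to it; flat against the fence its origin is at chute y = -10 mm.
- flap (a joint): Steel flap hanging from the axle across the lane, 84 mm wide, 61 mm tall, 3 mm thick, about 0.12 kg, lower edge 4 mm above the deck. Angle in rad: 0 hangs shut, grows as the lower edge swings away along chute +x, to 1.45; it cannot swing the other way. It falls shut freely by its weight. The offcut must lift it about 1.0 rad to pass.
- flap_edge (a point): Middle of the lower edge of the flap.
- pan (a point): Point on the ramp's lower end in the open catch pan (chute x 130, y 0, z 30 mm). The pan is the walled bay behind the flap, ramp included: x 6 to 198 mm, y -62 to 62 mm, flat floor (30 mm above the table) from x 131 on, walls up to 110 mm above the table. An offcut at rest on the lower ramp counts as in the pan.
- bushing: Bystander: brass ring 34 mm across, 30 mm high, standing on the deck on the far side of the fence. Origin at centre of its underside.
- tape: Bystander: cardboard-brown tape roll 96 mm across, 48 mm high, on the table left of the deck. Origin at centre of its underside.
- can: Bystander: white jar 60 mm across, 75 mm high, on the table right of the deck. Origin at centre of its underside.
- driver: Bystander: screwdriver lying on the table left of the pan, along its own x, handle to -x. Origin on its underside.
Not all that is in view belongs to the job. Several things have the shape of the tube; the one meant has the colours described above.

How it is judged:
By the outcome, as a careful person would: the job done as asked, in the order asked, and still so for the second after the job is handed in, with the robot touching nothing.
It also fails if it takes over 51 s, if anything falls off the work surface, if the arm or the gripper's body presses on something with over 40 N, if the wrist force passes 120 N, or if a joint passes its speed limit or range.

## Robot

A 7-joint arm with a two-finger parallel gripper is mounted at the origin on the work surface. World frame = base frame: x ahead of the robot, y to its left, z up, the work surface at z = 0. Lengths are in m, angles in degrees, forces in N, time in s.
With the tool pointing down it reaches from about 0.425 to 0.8 m from the base axis. Payload 8.3 kg.
Tool frame: the origin (TCP) lies on the centre line of the jaws, within the pads' length; the fingertips stand 11 mm ahead of it and the grasp point (between the pads) lies 8 mm behind it; z points along the fingers, y is the direction in which the jaws open and shut (so a half turn about z gives the same grasp; the last joint's range is limited). The gripper opens to 85 mm and grips with 20 to 120 N. Pads are 22 mm wide; open, the fingers measure 114 mm over their backs; the gripper's body (76 mm by 85 mm) begins 54 mm behind the grasp point. The pads swing forward as they close: fully open they stand 13 mm farther back than shut.
Start: joints at [71.167, 21.967, 0.94, 78.501, -0.361, 79.538, -2.664], TCP at [0.164, -0.603, 0.242] pointing down, gripper open.
Joint ranges: [-169.22, 169.22], [-14.56, 117.87], [-87.37, 89.26], [10.42, 133.3], [-82.24, 262.24], [0.94, 117.77], [-172.7, 172.7]. Speed limits (degrees/s): [136.94, 136.94, 172.46, 172.46, 180, 180, 180].

## Interface

Orientations are given as [roll, pitch, yaw] about the fixed x, y, z axes, in that order (R = Rz(yaw) Ry(pitch) Rx(roll)).
In Python, from plant import get_obs, capture, sign_off gives the robot as it stands.
- The arm moves only by the shell command python3 -m crank 'ROWS' [FORCE]. ROWS is JSON, a list of rows, each a list of 7 numbers: the shift along the tool's x, y, z in cm, then the turn, a rotation vector about the tool's x, y, z in rad, then the finger opening in cm, from 0 to 8.54. A call has 1 to 20 rows; each row is the pose to reach, as a shift and turn from the pose measured when the call began, along the tool's axes at that moment; what a row does not reach only later rows make up. A row lasts 1/8 s, in which the tool goes at most 62.5 mm and 10.7 degrees, less where a joint would pass 70% of its speed; a pose out of reach is approached as far as the arm can. A call with a gripper value outside its range is refused whole. The fingers move at their own pace and stop on an object; FORCE is the grip in N (left out, the last holds). Time passes only in rows, so rows that repeat a pose let the fingers close. It gives the time, the measured TCP pose, the force and the opening at its end, in the units of the state.
- get_obs(): the state, without advancing time (a new reading comes with each control period).
- capture(name): name is "side" or "top"; returns a dict with "img" (384x512x3 uint8, red, green, blue), "z_map" (384x512 float32, m along the optical axis (not along the pixel's ray), 0 where there is no reading), "vertical_fov" (degrees; the focal length in pixels is half the picture's height over the tangent of half this angle, whatever the lens; pixels are square), "cx", "cy" (the principal point, pixels), "xyz" and "rotation" of the camera in the world. Camera axes: x right, y down, z forward; pixel columns grow to the right and rows downward; lengths in m; the calibration is good to about 2 mm. A picture is of the moment at which its call begins.
- sign_off(): hands the job in, once; it reports no verdict.
The state is a dict: "t": time; "joint_pos": joint angles; "qvel": joint speeds; "joint_efforts": joint torques, N m; "ee_pos": TCP position; "eef_rot": TCP orientation; "wrist_force": force on the tool from outside, world axes, zero at the start; "moment": the same for the moment, N m; "finger_gap": finger opening in m.
Only numpy, scipy, OpenCV 4.12 (cv2) and the standard library are available. Lean on these libraries where they do the work, as an engineer would, in place of code of your own. Each camera call takes 0.05 s, during which the arm holds its last target.

## Working session

There is one attempt and no reset: what is moved stays moved. The work goes in short steps, Python scripts to look and compute and a shell command to move; the robot and the scene stay as the last step left them, time stands still between calls to the robot, and variables do not carry over. Pictures are saved under pics/ and viewed, and the job is handed in when it is done.

```bash
ls; mkdir -p pics
python3 - <<'E'
from plant import *
import cv2,numpy as np,pickle
print(get_obs())
for n in("top","side"):
    c=capture(n); pickle.dump(c,open(n+".pkl","wb"))
    cv2.imwrite(f"pics/{n}0.png",c["img"][:,:,::-1])
    print(n,c["vertical_fov"],c["cx"],c["cy"],c["xyz"],c["rotation"])
E
```

```text
pics
{'t': 0.0, 'joint_pos': array([71.16717713, 22.01638571,  0.9375281 , 78.56201848, -0.36175647,
       79.53960402, -2.66501194]), 'qvel': array([ 0.01785192, -0.00187853,  0.05444397, -0.11294746,  0.05563701,
       -0.02440258,  0.06388183]), 'joint_efforts': array([-7.65986006e-04, -6.27599430e+01,  8.43855366e-01, -3.71825552e+01,
        1.64878793e-02,  1.41637714e-02, -7.07883459e-06]), 'ee_pos': array([ 0.16408712, -0.60256114,  0.24126083]), 'eef_rot': array([-1.79884789e+02,  1.18595347e-03,  1.52322504e+01]), 'wrist_force': array([ 0.11069785,  0.17943887, -0.10936755]), 'moment': array([-0.02153578, -0.02928693,  0.05525112]), 'finger_gap': 0.08552140824767156}
top 55.01299911486217 250.23636295004366 194.0396394658562 [0.40464038 0.03895855 1.10778946] [-170.32915065    0.61605301  -90.25211631]
side 48.47756035139811 248.96361496852117 194.3432548179122 [ 0.18986759 -0.46894279  0.86160595] [-1.38511562e+02  7.79144652e-02 -3.45745234e+01]
```

View pics/top0.png

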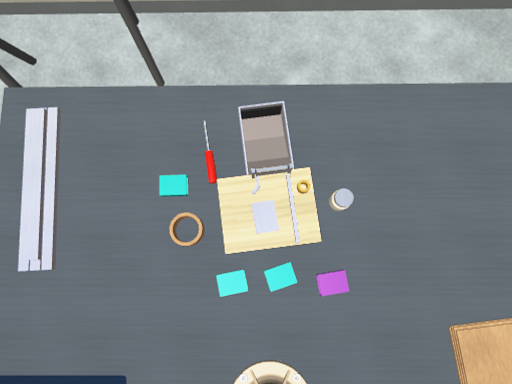

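View pics/side0.png

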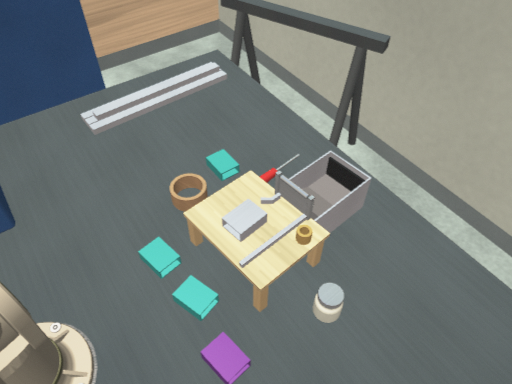

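```bash
cat > h.py <<'E'
import numpy as np,cv2,pickle
from scipy.spatial.transform import Rotation as R
def cam(c):
    h=c["img"].shape[0]; f=h/2/np.tan(np.radians(c["vertical_fov"]/2))
    return f,R.from_euler('xyz',c["rotation"],degrees=True).as_matrix(),np.array(c["xyz"])
def cloud(c):
    f,M,p=cam(c); h,w=c["z_map"].shape
    u,v=np.meshgrid(np.arange(w),np.arange(h)); z=c["z_map"]
    P=np.stack([(u-c["cx"])/f*z,(v-c["cy"])/f*z,z],-1)
    return P@M.T+p
def ray(c,uv,z):
    f,M,p=cam(c); uv=np.atleast_2d(uv).astype(float)
    d=np.c_[(uv[:,0]-c["cx"])/f,(uv[:,1]-c["cy"])/f,np.ones(len(uv))]@M.T
    return p+d*((z-p[2])/d[:,2])[:,None]
def proj(c,P):
    f,M,p=cam(c); q=(np.atleast_2d(P)-p)@M
    return np.c_[q[:,0]/q[:,2]*f+c["cx"],q[:,1]/q[:,2]*f+c["cy"]]
E
python3 - <<'E'
from h import *
t=pickle.load(open("top.pkl","rb"));s=pickle.load(open("side.pkl","rb"))
for n,c in(("top",t),("side",s)):
    P=cloud(c); img=c["img"]; hsv=cv2.cvtColor(img,cv2.COLOR_RGB2HSV)
    wood=cv2.inRange(hsv,(15,50,150),(32,255,255))>0
    m=wood&(abs(P[...,2]-.11)<.006)
    print(n,m.sum(),np.median(P[m][:,2]))
    xy=P[m][:,:2].astype(np.float32); print("deck rect",cv2.minAreaRect(xy))
    cen=np.median(xy,0)
    near=np.hypot(*(P[...,:2]-cen).transpose(2,0,1))<.16
    tm=near&(abs(P[...,2]-.14)<.006)&(hsv[...,1]<60)
    tm=(cv2.morphologyEx(tm.astype(np.uint8),cv2.MORPH_OPEN,np.ones((5,5))))
    k,l,st,ce=cv2.connectedComponentsWithStats(tm); print(st)
    i=1+st[1:,4].argmax(); q=P[l==i]; print("tube",cv2.minAreaRect(q[:,:2].astype(np.float32)),np.median(q[:,2]))
cv2.imwrite("pics/crop.png",np.hstack([cv2.resize(t["img"][150:260,205:335],None,fx=3,fy=3),cv2.resize(s["img"][170:280,180:310],None,fx=3,fy=3)])[:,:,::-1])
E
```

```text
top 5257 0.1106122139803245
deck rect ((0.5325284004211426, 0.0005418360233306885), (0.20883259177207947, 0.259981244802475), 6.933422088623047)
[[     0      0    512    384 195932]
 [   252    201     26     32    676]]
tube ((0.5098772048950195, 0.010634656995534897), (0.07977943122386932, 0.060026295483112335), 9.230182647705078) 0.14058723346086865
side 6331 0.10908840557669552
deck rect ((0.5292724967002869, 0.0037506669759750366), (0.20877410471439362, 0.26238545775413513), 7.257862091064453)
[[     0      0    512    384 195779]
 [   223    200     42     34    829]]
tube ((0.5074158310890198, 0.01387644000351429), (0.0815349817276001, 0.061473339796066284), 9.222977638244629) 0.13907358959927274
```

View pics/crop.png

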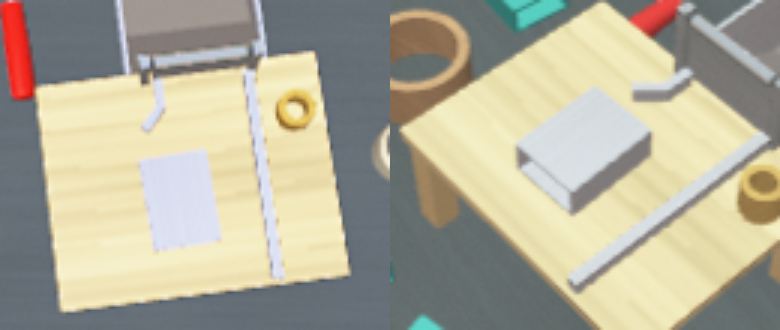

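Candidates in the top view: silver tube on the deck (264,217), teal blocks (173,185), (232,284), (281,277), and a magenta block (333,283). The crop shows the silver one lying on the plywood left of the fence with a hollow end, so that is my pick. Next I check the fence line.

Run:
```python
from h import *
for n in("top","side"):
    c=pickle.load(open(n+".pkl","rb"))
    P=cloud(c); hsv=cv2.cvtColor(c["img"],cv2.COLOR_RGB2HSV)
    D=P[...,:2]-np.array([.531,.002]); a=np.radians(7.1)
    X=D[...,0]*np.cos(a)+D[...,1]*np.sin(a)-.097; Y=-D[...,0]*np.sin(a)+D[...,1]*np.cos(a)+.020
    m=(abs(P[...,2]-.124)<.005)&(abs(Y+.045)<.015)&(abs(X+.1)<.12)&(hsv[...,1]<60)
    q=P[m][:,:2].astype(np.float32); print(n,m.sum(),cv2.minAreaRect(q)); l=cv2.fitLine(q,cv2.DIST_L2,0,.01,.01).ravel(); print(l,np.degrees(np.arctan(l[1]/l[0])))
    print("chute X",X[m].min(),X[m].max(),Y[m].min(),Y[m].max())
```

```text
top 278 ((0.5391533970832825, -0.06380386650562286), (0.19832618534564972, 0.01890643686056137), 9.930390357971191)
[ 0.9921715   0.12488261  0.53540725 -0.06411431] 7.173976
chute X -0.19641398935892895 0.0022525472345414493 -0.05195969315022268 -0.032129224543947996
side 416 ((0.5393221974372864, -0.0625770315527916), (0.20273222029209137, 0.021416720002889633), 9.099369049072266)
[ 0.9927666   0.12006     0.5340389  -0.06193825] 6.895565
chute X -0.1982809050811555 0.0048995029992774525 -0.05258516096979869 -0.031155419025477363
```

```bash
python3 -m crank '[[35,-21,0,0,0,0.14,0],[35,-21,0,0,0,0.14,0],[35,-21,0,0,0,0.14,0],[35,-21,0,0,0,0.14,0],[35,-21,0,0,0,0.14,0],[35,-21,0,0,0,0.14,0],[50.2,-56,0,0,0,0.14,0],[50.2,-56,0,0,0,0.14,0],[50.2,-56,0,0,0,0.14,0],[50.2,-56,0,0,0,0.14,0],[50.2,-56,0,0,0,0.14,0],[50.2,-56,0,0,0,0.14,0],[50.2,-56,0,0,0,0.14,0],[50.2,-56,0,0,0,0.14,0],[50.2,-56,0,0,0,0.14,0]]' 30
```

```text
t: 1.98
ee_pos: [0.5012, 0.0686, 0.2419]
eef_rot: [-179.9, 0.1, 7.2]
wrist_force: [0.1, 0.9, 0.5]
finger_gap: -0.0002
```

```bash
python3 -m crank '[[0,0,5,0,0,0,0],[0,0,8,0,0,0,0],[0,0,9,0,0,0,0],[0,0,9,0,0,0,0]]'
python3 - <<'E'
from plant import *
from h import *
c=capture("side");t=capture("top")
cv2.imwrite("pics/s1.png",cv2.resize(c["img"][110:300,140:340],None,fx=3,fy=3)[:,:,::-1])
cv2.imwrite("pics/t1.png",cv2.resize(t["img"][150:260,205:335],None,fx=4,fy=4)[:,:,::-1])
p=get_obs()["ee_pos"];print(p,(proj(c,[p,p-[0,0,.011],p-[0,0,.024]])-[140,110])*3)
E
```

```text
t: 2.48
ee_pos: [0.5011, 0.0677, 0.1521]
eef_rot: [-179.9, 0.1, 7.1]
wrist_force: [0.1, 0.4, -0.7]
finger_gap: -0.0003
[0.50190534 0.06837669 0.15329436] [[262.95986703 260.12410934]
 [263.5349658  269.883452  ]
 [264.2018867  281.20100287]]
```

View pics/s1.png

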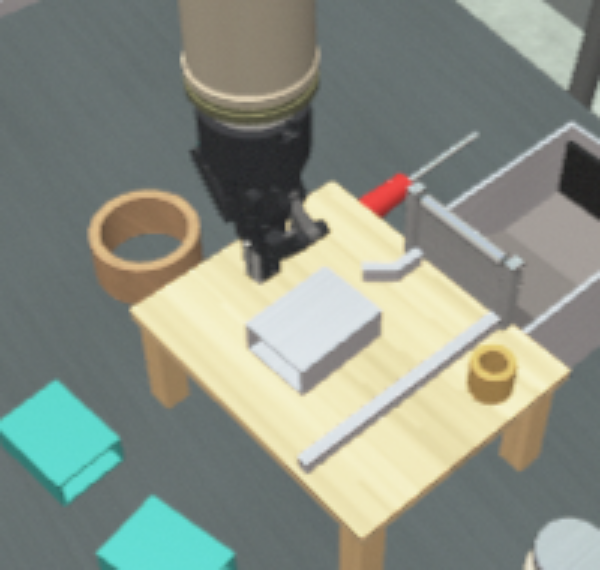

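View pics/t1.png

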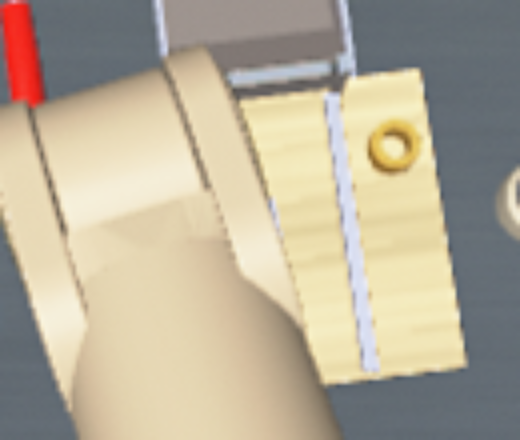

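The fingertips show at about (262,283) in the enlarged side view, which fits 11 mm ahead of the TCP. They are left of the tube and clear of it. Going down beside it.

```bash
python3 -m crank '[[0,0,1.5,0,0,0,0],[0,0,2.6,0,0,0,0],[0,0,2.6,0,0,0,0],[0,0,2.6,0,0,0,0]]'
python3 - <<'E'
from plant import *
from h import *
c=capture("side")
cv2.imwrite("pics/s2.png",cv2.resize(c["img"][150:290,180:340],None,fx=4,fy=4)[:,:,::-1])
E
```

```text
t: 3.08
ee_pos: [0.5019, 0.0685, 0.1273]
eef_rot: [-179.9, -0.0, 7.1]
wrist_force: [-0.3, -0.4, 0.5]
finger_gap: -0.0001
```

View pics/s2.png

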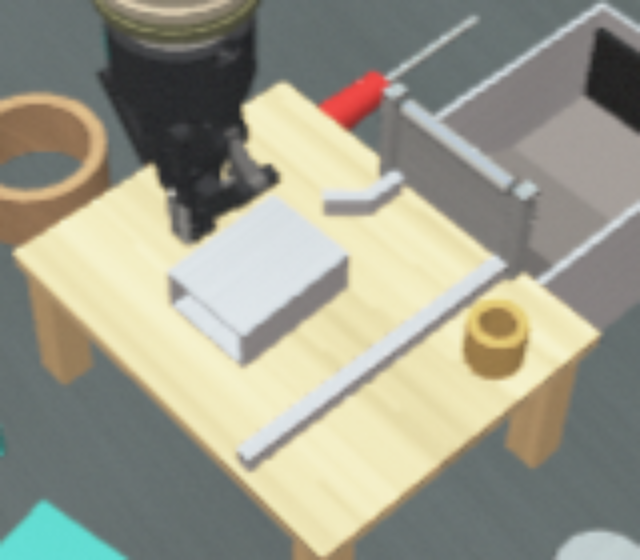

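Fingers are low, left of the tube at (190,230), with the tube at (255,280). Pushing sideways.

```bash
python3 -m crank '[[0,0.8,0,0,0,0,0],[0,1.4,0,0,0,0,0],[0,2,0,0,0,0,0],[0,2.6,0,0,0,0,0],[0,3.2,0,0,0,0,0],[0,3.8,0,0,0,0,0],[0,4.4,0,0,0,0,0],[0,4.9,0,0,0,0,0],[0,4.9,0,0,0,0,0]]'
cat > look.py <<'E'
from plant import *
from h import *
import sys
n=sys.argv[1]; cs={k:capture(k) for k in("side","top")}
cv2.imwrite(f"pics/s{n}.png",np.hstack([cv2.resize(cs["side"]["img"][150:290,180:380],None,fx=3,fy=3)])[:,:,::-1])
a=np.radians(7.1)
def ch(P):
    D=P[...,:2]-np.array([.531,.002]); return D[...,0]*np.cos(a)+D[...,1]*np.sin(a)-.097,-D[...,0]*np.sin(a)+D[...,1]*np.cos(a)+.020
for k,c in cs.items():
    P=cloud(c); X,Y=ch(P); hsv=cv2.cvtColor(c["img"],cv2.COLOR_RGB2HSV)
    m=(abs(P[...,2]-.14)<.005)&(hsv[...,1]<60)&(hsv[...,2]>140)&(X>-.2)&(X<-.005)&(Y>-.06)&(Y<.15)
    m=cv2.morphologyEx(m.astype(np.uint8),cv2.MORPH_OPEN,np.ones((3,3)))
    kk,l,st,_=cv2.connectedComponentsWithStats(m)
    if kk<2: print(k,"none"); continue
    i=1+st[1:,4].argmax(); q=np.c_[X[l==i],Y[l==i]]
    print(k,len(q),"min",q.min(0).round(4),"max",q.max(0).round(4),cv2.minAreaRect(q.astype(np.float32)))
o=get_obs(); p=o["ee_pos"]; print("tcp chute",ch(p),p,o["wrist_force"],o["t"])
E
python3 look.py 3
```

```text
t: 4.25
ee_pos: [0.5081, 0.0189, 0.1272]
eef_rot: [-180.0, -0.0, 7.1]
wrist_force: [0.1, -0.6, -0.7]
finger_gap: -0.0002
side 825 min [-0.1608 -0.0342] max [-0.0801  0.0279] ((-0.12047040462493896, -0.003129025921225548), (0.06207907199859619, 0.08076129853725433), 89.97799682617188)
top none
tcp chute (np.float64(-0.11777057120231671), np.float64(0.04003786559710469)) [0.50791199 0.01931694 0.1271249 ] [-1.16096518  0.01152815  0.14400277] 4.35
```

View pics/s3.png

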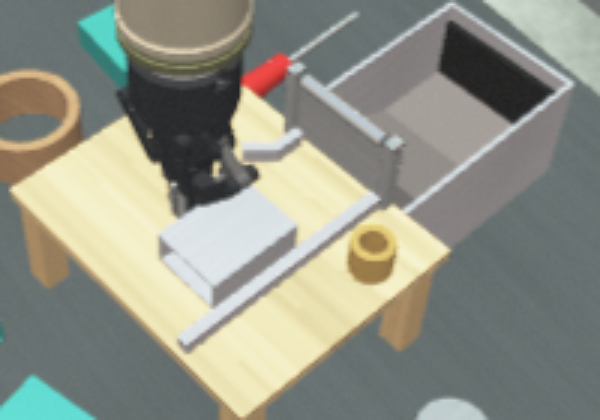

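The tube is square to the chute, about 7 mm short of the fence (side view, tube centre about (228,245)). Pushing on to contact.

```bash
python3 -m crank '[[0,0.3,0,0,0,0,0],[0,0.6,0,0,0,0,0],[0,0.7,0,0,0,0,0],[0,0.8,0,0,0,0,0],[0,0.8,0,0,0,0,0]]'; python3 look.py 4
```

```text
t: 4.97
ee_pos: [0.5086, 0.0139, 0.1272]
eef_rot: [-179.8, -0.0, 7.2]
wrist_force: [-1.9, 8.4, 1.4]
finger_gap: -0.0003
side 826 min [-0.1608 -0.039 ] max [-0.0789  0.0225] ((-0.11987847089767456, -0.008188566192984581), (0.08187717199325562, 0.06148499250411987), 0.04399464651942253)
top none
tcp chute (np.float64(-0.11771907780219819), np.float64(0.034525072636526294)) [0.50864448 0.01385278 0.12718562] [-1.80481179  9.20262082  1.31270563] 5.075
```

Contact at 9 N, and the tube lies flat on the fence (angle 0.04°). Backing off, lifting, and going behind the tube.

```bash
python3 -m crank '[[0,-0.8,0,0,0,0,0],[0,-1.8,0,0,0,0,0],[0,-1.8,0,0,0,0,0],[0,-1.8,-4,0,0,0,0],[0,-1.8,-7,0,0,0,1.6],[0,-1.8,-7,0,0,0,1.6],[-6.8,4.4,-7,0,0,0,1.6],[-6.8,4.4,-7,0,0,0,1.6],[-6.8,4.4,-7,0,0,0,1.6],[-6.8,4.4,-4,0,0,0,1.6],[-6.8,4.4,-1,0,0,0,1.6],[-6.8,4.4,0.1,0,0,0,1.6],[-6.8,4.4,0.1,0,0,0,1.6],[-6.8,4.4,0.1,0,0,0,1.6]]'; python3 look.py 5
```

```text
t: 6.82
ee_pos: [0.4476, -0.0381, 0.127]
eef_rot: [-179.8, -0.1, 7.3]
wrist_force: [0.7, -0.3, 0.5]
finger_gap: 0.0163
side 595 min [-0.1436 -0.0392] max [-0.0791  0.0224] ((-0.1114911288022995, -0.008320756256580353), (0.06435024738311768, 0.06109942868351936), 0.7864701151847839)
top 112 min [-0.0958 -0.0413] max [-0.0784  0.0184] ((-0.08648204058408737, -0.011361343786120415), (0.05950646847486496, 0.01715896837413311), 88.57095336914062)
tcp chute (np.float64(-0.18479668634177837), np.float64(-0.009692279208985764)) [ 0.44754655 -0.0383164   0.12701898] [ 0.51886991 -0.04654676  0.93056417] 6.925
```

View pics/s5.png

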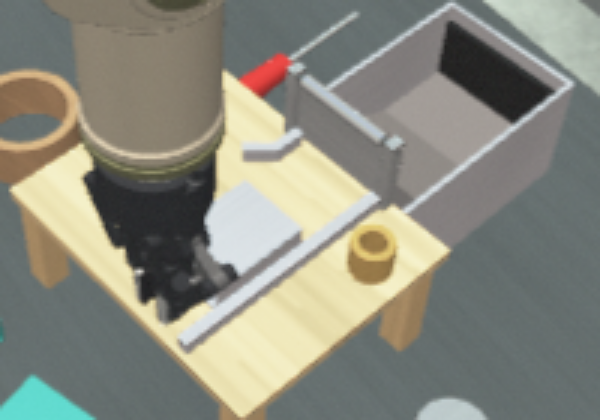

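Fingers are behind the tube (side view about (165,305)), inside the fence. Pushing along, first to just short of the flap.

```bash
python3 -m crank '[[0.5,0,-0.3,0,0,0,1.6],[1.1,0,-0.3,0,0,0,1.6],[1.7,0,-0.3,0,0,0,1.6],[2.4,0,-0.3,0,0,0,1.6],[3.1,0,-0.3,0,0,0,1.6],[3.8,0,-0.3,0,0,0,1.6],[4.5,0,-0.3,0,0,0,1.6],[5.2,0,-0.3,0,0,0,1.6],[5.9,0,-0.3,0,0,0,1.6],[6.6,0,-0.3,0,0,0,1.6],[7.3,0,-0.3,0,0,0,1.6],[8,0,-0.3,0,0,0,1.6],[8.4,0,-0.3,0,0,0,1.6],[8.4,0,-0.3,0,0,0,1.6]]'; python3 look.py 6
```

```text
t: 8.68
ee_pos: [0.5313, -0.0276, 0.1303]
eef_rot: [-179.8, -0.2, 7.3]
wrist_force: [-0.4, 0.7, 0.3]
finger_gap: 0.0158
side 258 min [-0.0466 -0.0382] max [-0.0105  0.0216] ((-0.02858729660511017, -0.00825333409011364), (0.060055628418922424, 0.03594554588198662), 89.20790100097656)
top none
tcp chute (np.float64(-0.10069584118201698), np.float64(-0.00946377846945139)) [ 0.53097427 -0.02769466  0.13032239] [-1.40313424  0.51119239  0.2529807 ] 8.775
```

View pics/s6.png

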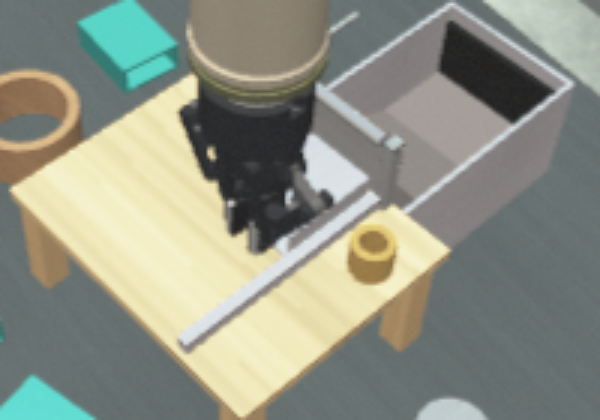

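Tube front edge is about 10 mm short of the flap and still on the fence. Pushing through the flap.

```bash
python3 -m crank '[[0.5,0,0,0,0,0,1.6],[1.1,0,0,0,0,0,1.6],[1.7,0,0,0,0,0,1.6],[2.3,0,0,0,0,0,1.6],[2.9,0,0,0,0,0,1.6],[3.5,0,0,0,0,0,1.6],[4.1,0,0,0,0,0,1.6],[4.6,0,0,0,0,0,1.6],[5,0,0,0,0,0,1.6],[5,0,0,0,0,0,1.6]]'; python3 look.py 7
```

```text
t: 10.02
ee_pos: [0.5812, -0.0212, 0.1305]
eef_rot: [-179.8, -0.2, 7.3]
wrist_force: [-0.5, 0.9, -0.3]
finger_gap: 0.0162
side none
top none
tcp chute (np.float64(-0.05029899396855666), np.float64(-0.009258695326447942)) [ 0.58095932 -0.02126202  0.13058915] [-0.35633337 -0.258521    0.59167798] 10.125
```

View pics/s7.png

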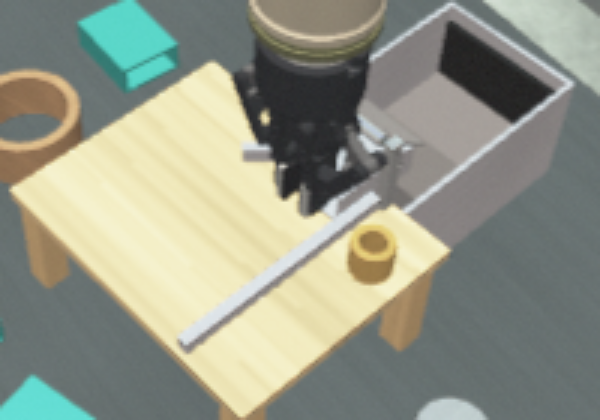

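Wrist force is near zero and the tube centre is about at the flap line. It needs around 10 mm more.

```bash
python3 -m crank '[[0.4,0,0,0,0,0,1.6],[0.8,0,0,0,0,0,1.6],[1.1,0,0,0,0,0,1.6],[1.3,0,0,0,0,0,1.6],[1.4,0,0,0,0,0,1.6],[1.4,0,0,0,0,0,1.6],[1.4,0,0,0,0,0,1.6]]'; python3 look.py 8
```

```text
t: 11.0
ee_pos: [0.5949, -0.0195, 0.1307]
eef_rot: [-179.8, -0.2, 7.3]
wrist_force: [0.4, -0.1, 1.3]
finger_gap: 0.0159
side none
top none
tcp chute (np.float64(-0.03632693930495214), np.float64(-0.009224632014809463)) [ 0.59482002 -0.01950126  0.13062161] [ 0.03704007  0.97259736 -0.83558862] 11.1
```

View pics/s8.png

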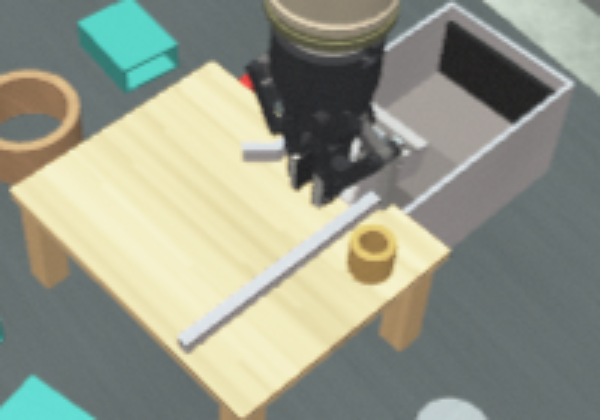

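```bash
python3 -m crank '[[0,0,0,0,0,0,1.6],[0,0,0,0,0,0,1.6]]'
python3 - <<'E'
from plant import *
from h import *
c=capture("side");t=capture("top")
cv2.imwrite("pics/a9.png",np.hstack([cv2.resize(c["img"][170:230,260:350],None,fx=5,fy=5,interpolation=2),cv2.resize(t["img"][95:200,225:300],None,fx=3,fy=3)[:300]])[:,:,::-1])
E
```

```text
t: 11.35
ee_pos: [0.5948, -0.0195, 0.1305]
eef_rot: [-179.8, -0.2, 7.3]
wrist_force: [-0.9, 0.4, -0.5]
finger_gap: 0.0161
```

View pics/a9.png

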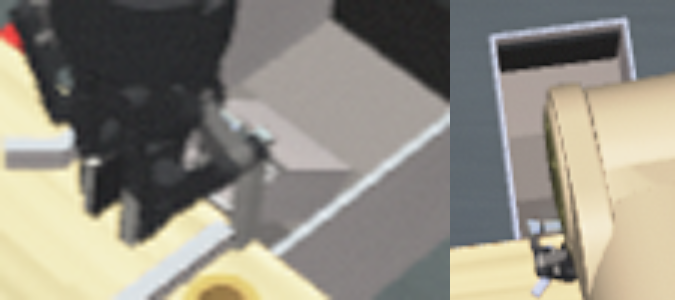

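The flap is still raised (left panel about (300,140)), so the tube has not gone yet. Pushing a little further in small steps.

```bash
python3 -m crank '[[0.3,0,0,0,0,0,1.6],[0.6,0,0,0,0,0,1.6],[0.8,0,0,0,0,0,1.6],[0.8,0,0,0,0,0,1.6],[0.8,0,0,0,0,0,1.6]]'
python3 - <<'E'
from plant import *
from h import *
c=capture("side");t=capture("top")
cv2.imwrite("pics/a10.png",np.hstack([cv2.resize(c["img"][170:230,260:350],None,fx=5,fy=5,interpolation=2),cv2.resize(t["img"][95:200,225:300],None,fx=3,fy=3)[:300]])[:,:,::-1])
E
```

```text
t: 12.08
ee_pos: [0.6027, -0.0185, 0.1305]
eef_rot: [-179.8, -0.2, 7.3]
wrist_force: [0.1, -0.9, -0.4]
finger_gap: 0.016
```

View pics/a10.png

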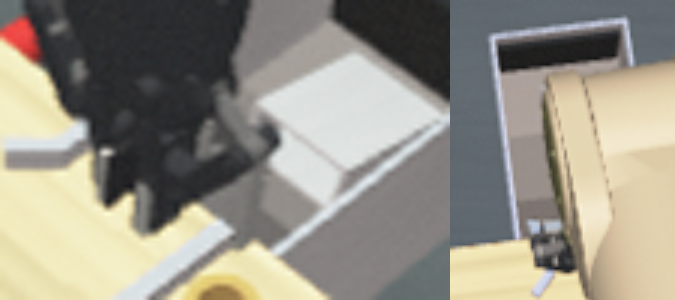

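The tube now lies in the pan (left panel about (345,115)), and the flap is down behind the fingers. Drawing straight back along the lane, then lifting clear.

```bash
python3 -m crank '[[-2,0,0,0,0,0,1.6],[-5,0,0,0,0,0,1.6],[-8,0,0,0,0,0,1.6],[-8,0,-5,0,0,0,1.6],[-8,0,-10,0,0,0,1.6],[-14,0,-13,0,0,0,1.6],[-16,0,-13,0,0,0,1.6],[-16,0,-13,0,0,0,1.6]]'
python3 - <<'E'
from plant import *
from h import *
c=capture("side");t=capture("top")
cv2.imwrite("pics/a11.png",np.hstack([cv2.resize(c["img"][130:290,170:380],None,fx=2.4,fy=2.4,interpolation=2)[:380],cv2.resize(t["img"][95:260,160:360],None,fx=1.4,fy=1.4)[:,:][np.r_[0:231,[0]*149]]])[:,:,::-1])
E
```

```text
t: 13.18
ee_pos: [0.4427, -0.0396, 0.261]
eef_rot: [-180.0, -0.3, 7.2]
wrist_force: [0.7, 0.0, 0.5]
finger_gap: 0.0157
```

View pics/a11.png

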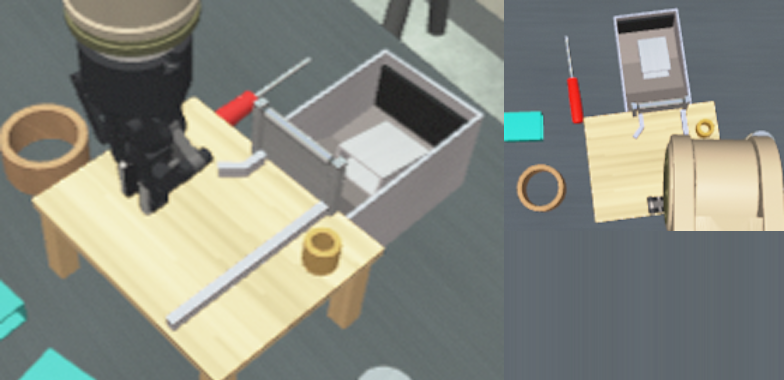

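The tube is in the pan (side (380,155), top (655,55)), the flap hangs shut, and the bystanders are in place. A short settling wait, then a last comparison and hand-in.

```bash
python3 -m crank '[[0,0,0,0,0,0,1.6],[0,0,0,0,0,0,1.6],[0,0,0,0,0,0,1.6],[0,0,0,0,0,0,1.6]]'
python3 - <<'E'
from plant import *
from h import *
c0=pickle.load(open("side.pkl","rb"));c1=capture("side")
for nm,(u,v,w,h) in dict(bushing=(292,222,26,24),tape=(166,172,45,40),jar=(310,282,38,42),driver=(262,150,40,32),flap=(272,168,44,50)).items():
    print(nm,cv2.absdiff(c0["img"],c1["img"])[v:v+h,u:u+w].mean().round(2))
P=cloud(c1); D=P[...,:2]-np.array([.531,.002]);a=np.radians(7.1)
X=D[...,0]*np.cos(a)+D[...,1]*np.sin(a)-.097;Y=-D[...,0]*np.sin(a)+D[...,1]*np.cos(a)+.02
f=(P[...,2]>.12)&(P[...,2]<.165)&(X>-.015)&(X<.08)&(abs(Y)<.035)
print("flap x by z",[(z,X[f&(abs(P[...,2]-z)<.006)].mean().round(4)) for z in(.125,.14,.16)])
b=(cv2.inRange(c1["img"],(190,190,190),(255,255,255))>0)&(X>.02)&(X<.19)&(abs(Y)<.05)&(P[...,2]<.105)
print("tube pan",X[b].mean(),Y[b].mean(),P[b][:,2].min(),P[b][:,2].max(),get_obs()["t"]);sign_off()
E
```

```text
t: 13.78
ee_pos: [0.4439, -0.0391, 0.26]
eef_rot: [-179.9, -0.2, 7.2]
wrist_force: [0.5, -0.0, 0.3]
finger_gap: 0.016
bushing 3.92
tape 5.38
jar 4.49
driver 3.53
flap 5.1
flap x by z [(0.125, np.float64(-0.0033)), (0.14, np.float64(-0.0033)), (0.16, np.float64(-0.0031))]
tube pan 0.12182092701718847 -0.007376813993078775 0.04114520694168977 0.07881846915573354 13.825
the job is handed in; nothing more can be done
```

The offcut is in the catch pan and the flap has swung shut behind it. I handed the job in at about 13.8 s, with the arm drawn back and touching nothing.

I pushed the offcut sideways until it lay flat on the fence, with about 9 N of contact and a skew of 0.04°. I then pushed it along the fence from its rear end, so that it opened the flap itself and slid down the ramp. The push paused once with the flap still raised, and a further 8 mm sent the offcut down. The wrist force never read above about 10 N at any point I looked.

Last checks before handing in:
- **Offcut:** at chute x about 122 mm, y about -7 mm, so it lies on the lower ramp and pan floor.
- **Flap:** vertical, measured at x about -3 mm at all three heights I sampled, which is shut.
- **Bystanders:** the bushing, tape roll, jar and screwdriver look unmoved. The side picture differs from the first one only at about noise level around each of them.

The two cameras disagreed by 2 to 3 mm throughout, which is about the stated calibration error. The top camera's view of the offcut was blocked by the arm during most of the pushing, so I relied on the side camera there.

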